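# Push a board magazine home down the loader lane

### The arm

A 6-joint arm with a two-finger parallel gripper is mounted at the origin on the work surface. World frame = base frame: x ahead of the robot, y to its left, z up, the work surface at z = 0. Lengths are in mm, angles in rad, forces in N, time in s.
With the tool pointing down it reaches from about 350 to 1000 mm from the base axis. Payload 7.1 kg.
Tool frame: the origin (TCP) lies midway between the tips of the shut fingers; the grasp point (between the pads) lies 19 mm behind it; y points along the fingers, x is the direction in which the jaws open and shut, and the axes are right-handed (so a half turn about y gives the same grasp; the last joint's range is limited). The gripper opens to 85 mm and grips with 20 to 120 N. Pads are 22 mm wide; open, the fingers measure 114 mm over their backs; the gripper's body (76 mm by 85 mm) begins 54 mm behind the grasp point. The pads swing forward as they close: fully open they stand 13 mm farther back than shut.
Start: joints at [-1.152, 0.423, 1.63, -0, 1.089, -0.019], TCP at [264.982, -566.029, 231.319] pointing down, gripper open.
Joint ranges: [-3, 3], [-0.9, 2.11], [0.09, 2.58], [-1.31, 4.45], [0.11, 2.69], [-2.54, 2.54]. Speed limits (rad/s): [2.39, 2.39, 3.01, 3.14, 3.14, 3.14].

### API

Orientations are given as a 3x3 rotation matrix whose columns are the frame's x, y, z axes.
In Python, from station import monitor, cams, robot gives the robot as it stands. The module is installed in compiled form; this text tells all that it offers.
- The arm moves only by the shell command python3 -m crank 'ROWS' [FORCE]. ROWS is JSON, a list of rows, each a list of 7 numbers: the turn, a rotation vector about the tool's x, y, z in degrees, then the shift along the tool's x, y, z in mm, then the closure in counts, from 0 (fully open) to 255 (shut). A call has 1 to 8 rows; each row is the pose to reach, as a shift and turn from the pose commanded when the call began, along the tool's axes at that moment; what a row does not reach only later rows make up. A row lasts 1/10 s, in which the tool goes at most 50 mm and 8.59 degrees, less where a joint would pass 70% of its speed; a pose out of reach is approached as far as the arm can. A call with a gripper value outside its range is refused whole. The fingers move at their own pace and stop on an object; FORCE is the grip in N (left out, the last holds). Time passes only in rows, so rows that repeat a pose let the fingers close. It gives the time, the measured TCP pose, the force and the opening at its end, in the units of the state.
- monitor.read_state(): the state, without advancing time (a new reading comes with each control period).
- cams.read_camera(name): name is "scene" or "side" or "wrist"; returns the picture (384x512x3 uint8, red, green, blue); there is no depth.
- cams.camera_info(name): a dict with "fx", "fy", "cx", "cy" (pixels), "rvec" (rotation vector, rad) and "tvec" (3), from world to camera coordinates, as OpenCV has them. Camera axes: x right, y down, z forward; pixel columns grow to the right and rows downward; lengths in mm; the calibration is good to about 2 mm. The wrist camera is an equidistant fisheye: a pixel r from the principal point sees the ray r / f radians off the axis. A picture is of the moment at which its call begins: read the wrist's pose just before it. camera_info takes no time and is no camera call; for the wrist camera it gives the pose at the moment of the call.
- robot.close_job(): hands the job in, once; it reports no verdict.
The state is a dict: "clock": time; "qpos": joint angles; "qvel": joint speeds; "joint_torque": joint torques, N m; "ee_pos": TCP position; "tcp_rot": TCP orientation; "ft_force": force on the tool from outside, world axes, zero at the start; "wrist_torque": the same for the moment, N m; "grip_width": finger opening in mm.
Only numpy, scipy, OpenCV 4.12 (cv2) and the standard library are available. Lean on these libraries where they do the work, as an engineer would, in place of code of your own. Each camera call takes 0.05 s, during which the arm holds its last target. There are 200 camera calls.

### The job

Push the black magazine, which stands loose on the loader deck, usually crooked, in front of the lane, straight down the lane between the two low guide rails until it sits square against the end stop, then move clear of it. Only push it: never lift or tip it, touch neither rail with the magazine or the robot, bring it gently up to the stop, and leave the star knob, reel, jar and screwdriver where they are.

Things in the scene. Friction and masses are not known exactly. Their poses are not given: they have to be found in the camera images.
- magazine: Loose closed black magazine (a box with finely ribbed sides, flat ends and a grey inset in its top), 120 mm long (x) by 90 mm wide (y) by 70 mm high, about 0.4 to 0.9 kg. Origin at the centre of its underside; z up; its +x end leads down the lane. It slides flat on the deck (friction about 0.5 to 1) and is pushed on its sides and ends.
- loader: Fixed loader deck: a flat bare aluminium top 500 x 240 mm on a grey housing, with a thin dark line along the lane's centre and a black knob on the entry end. Origin on the table, the flat top 40 mm above it. x runs along the lane's centre line towards the stop, y to the left of that, z up. The top reaches from x = -260 to 240 mm, y = -120 to 120 mm. The magazine starts on the open part, near x = -140 mm, up to 40 mm off the centre line and turned up to 0.35 rad.
- rail_left: Fixed dark steel guide rail on the +y side of the lane, 200 mm long (along the loader's x, from x = 0 to 200 mm), 14 mm thick, 22 mm high above the deck. Origin at the centre of its underside, on the deck, at loader y = 65 mm; inner face at y = 58 mm. The lane between the rails is 116 mm wide.
- rail_right: The same rail on the -y side: origin at loader y = -65 mm, inner face at y = -58 mm.
- stop: Fixed upright dark steel end stop across the far end of the lane, 90 mm wide, 40 mm high, 12 mm thick. Origin at the foot of the face that meets the magazine, on the deck, at loader x = 200 mm, y = 0; so the magazine's origin is 60 mm short of it when home.
- lane_mouth (a point): Point on the deck on the lane's centre line between the entry ends of the rails (loader x = 0).
- star_knob: Loose black star knob, 41 mm across, 30 mm high, standing on the deck outside the right rail. Origin at the centre of its underside. Leave alone.
- reel: Loose white component reel lying flat on the table beside the deck, 90 mm across, 18 mm high. Origin at the centre of its underside. Leave alone.
- jar: Loose small amber jar, 48 mm across, 60 mm high, on the table beside the deck. Origin at the centre of its underside. Leave alone.
- driver: Loose screwdriver, 170 mm long, lying on the table on the robot's side of the deck; 30 mm high at most. Leave alone.
There are look-alikes about, which are no part of the job. Of the things shaped like the magazine, the black one is meant.

How it is judged (in metres and radians):
On the way:
1. the magazine's leading half is between the rails, flat on the deck (y of magazine in the frame of loader between -0.0125 and 0.0125 m and x of magazine in the frame of loader between 0 and 0.12 m and z of magazine in the frame of loader below 0.045 m), for 0.1 s.
At the end, for the whole second after the job is handed in: The magazine stands flat and still on the deck between the rails, its leading end within 7 mm of the stop, square to the lane within 0.1 rad and within 12.5 mm of its centre line (y of magazine in the frame of loader between -0.0125 and 0.0125 m and x of magazine in the frame of loader above 0.133 m and z of magazine in the frame of loader below 0.045 m and angle between the x axis of magazine and the x axis of loader, either way round below 0.1 rad and angle between magazine's own z axis and vertical below 0.05 rad and linear speed of magazine below 0.01 m/s); the robot touches nothing.
It fails at once if a guide rail is touched by the magazine or the robot (contact force between any of rail_left, rail_right and anything else above 0.2 N).
It fails at once if the magazine is lifted (8 mm) or tipped (0.12 rad) (z of magazine in the frame of loader above 0.048 m or angle between magazine's own z axis and vertical above 0.12 rad).
It fails at once if the magazine is rammed into the stop (over 40 N) (contact force between magazine and stop above 40 N).
It fails at once if a bystander is moved (15 mm) (distance of any of star_knob, reel, jar, driver from where it was at the start of the episode above 0.015 m).
It also fails if it takes over 72 s, if anything falls off the work surface, if the arm or the gripper's body presses on something with over 40 N, if the wrist force passes 120 N, or if a joint passes its speed limit or range.

## Working session

There is one attempt and no reset: what is moved stays moved. The work goes in short steps, Python scripts to look and compute and a shell command to move; the robot and the scene stay as the last step left them, time stands still between calls to the robot, and variables do not carry over. Pictures are saved under pics/ and viewed, about 8 in all and at most 12, crops included, and the job is handed in when it is done.

```bash
mkdir -p pics
cat > h.py <<'E'
import numpy as np, cv2
from station import monitor, cams, robot
def snap(n,f):
    im=cams.read_camera(n)[:,:,::-1].copy(); cv2.imwrite(f,im); return im
def ray(n,u,v,info=None):
    i=info or cams.camera_info(n); R=cv2.Rodrigues(np.array(i['rvec'],float))[0]; t=np.array(i['tvec'],float).ravel()
    a=np.array([(u-i['cx'])/i['fx'],(v-i['cy'])/i['fy']])
    if n=='wrist':
        r=np.linalg.norm(a); d=np.r_[a/max(r,1e-9)*np.sin(r),np.cos(r)]
    else: d=np.r_[a,1]
    return -R.T@t, R.T@d
def at(n,u,v,z,info=None):
    c,d=ray(n,u,v,info); return c+d*(z-c[2])/d[2]
E
python3 - <<'E'
from h import *
for n in('scene','side'): snap(n,f'pics/{n}0.png'); print(n,cams.camera_info(n))
s=monitor.read_state();print(s['clock'],s['ee_pos'],np.round(s['tcp_rot'],3),s['grip_width'])
E
```

```text
scene {'fx': 408.1771187573812, 'fy': 408.1771187573812, 'cx': 254.02057720747996, 'cy': 199.8965243763223, 'rvec': array([ 2.25120807,  1.1933934 , -0.4026104 ]), 'tvec': array([-324.10208523, -350.69570168, 1158.85733134])}
side {'fx': 360.96634661481806, 'fy': 360.96634661481806, 'cx': 258.46589429317635, 'cy': 188.30639059634413, 'rvec': array([ 2.4459327 , -0.29906545,  0.1056021 ]), 'tvec': array([-589.80816566,  138.23342672,  925.08430913])}
0.1 [ 264.78173991 -565.55176837  230.58386392] [[ 0.424 -0.001  0.906]
 [-0.906  0.001  0.424]
 [-0.001 -1.     0.   ]] 85.3243006799711
```

View pics/scene0.png

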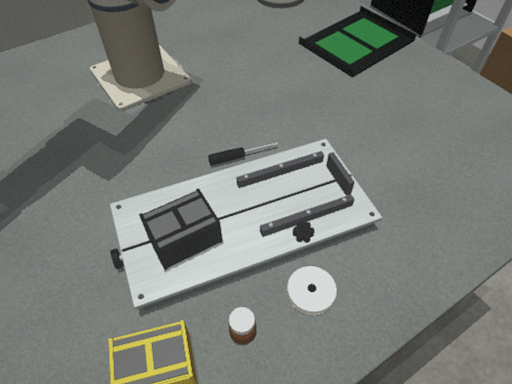

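View pics/side0.png

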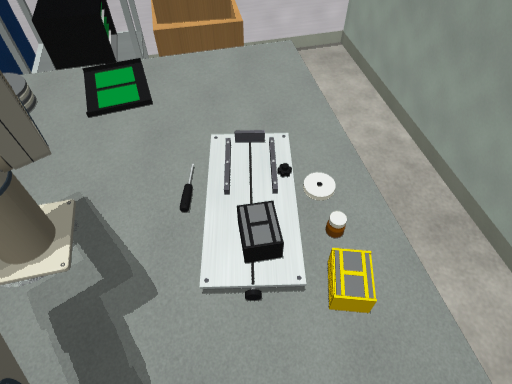

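Candidates: the black box on the deck (scene 182,228; side 260,231), the yellow box off the deck (scene 150,358; side 351,280), and the green-filled tray (scene 357,40). I choose the black box on the deck and check it in a close crop.

Run:
```python
import cv2,numpy as np
a=cv2.imread('pics/scene0.png')[135:305,100:385]
cv2.imwrite('pics/c1.png',cv2.resize(a,None,fx=2.8,fy=2.8,interpolation=cv2.INTER_CUBIC))
b=cv2.imread('pics/side0.png')[125:305,195:315]
cv2.imwrite('pics/c2.png',cv2.resize(b,None,fx=3.3,fy=3.3,interpolation=cv2.INTER_CUBIC))
```

```text
(no output)
```

View pics/c1.png

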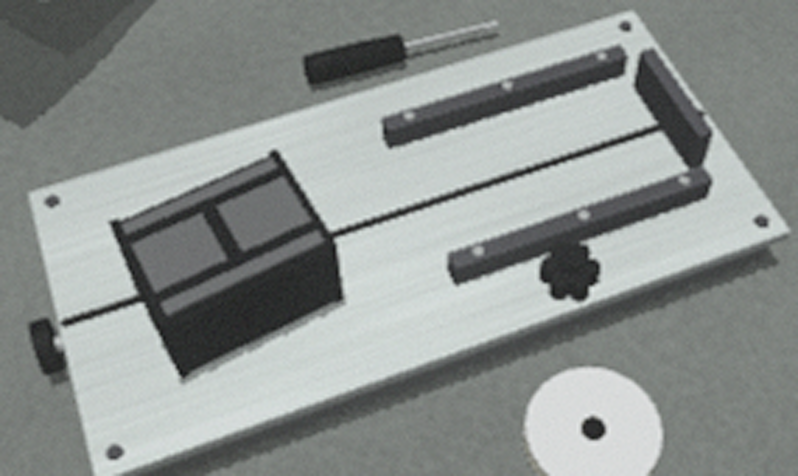

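View pics/c2.png

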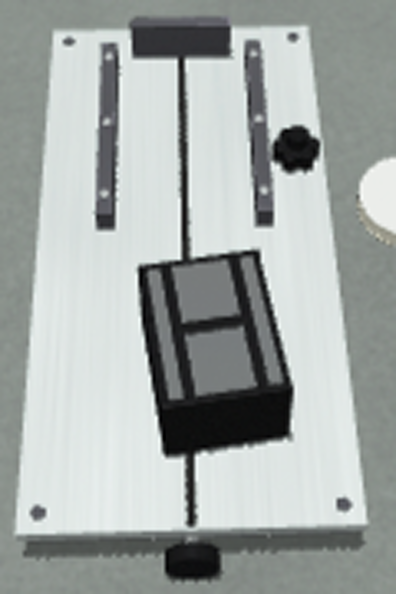

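The crops confirm the black box with the grey inset on the deck, turned a little to the right (clockwise). I fit the poses of the loader and magazine from the corner pixels in both views.

```bash
cat >> h.py <<'E'
from scipy.optimize import least_squares
def proj(info,P):
    return cv2.projectPoints(np.array(P,float),np.array(info['rvec'],float),np.array(info['tvec'],float),np.array([[info['fx'],0,info['cx']],[0,info['fy'],info['cy']],[0,0,1]]),None)[0][:,0]
def fit(obs,x0):  # obs: list of (info, pts3 local (z world), pix); -> x,y,yaw
    def f(p):
        c,s=np.cos(p[2]),np.sin(p[2]); r=[]
        for i,L,px in obs:
            L=np.array(L,float); W=np.c_[p[0]+c*L[:,0]-s*L[:,1],p[1]+s*L[:,0]+c*L[:,1],L[:,2]]
            r.append((proj(i,W)-px).ravel())
        return np.concatenate(r)
    o=least_squares(f,x0); return o.x,o.fun
E
python3 - <<'E'
from h import *
S,D=cams.camera_info('scene'),cams.camera_info('side')
c1=lambda l:(np.array(l)+.5)/2.8-.5+[100,135]
c2=lambda l:(np.array(l)+.5)/3.3-.5+[195,125]
x0=[at('side',258,215,40)[0],at('side',258,215,40)[1],0]; print(x0)
o1=(S,[[-260,120,40],[240,120,40],[240,-120,40]],c1([[30,193],[632,10],[790,232]]))
o2=(D,[[240,120,40],[240,-120,40],[-260,-120,40],[-260,120,40]],c2([[53,28],[308,27],[367,524],[16,533]]))
for o in([o1],[o2],[o1,o2]): 
  L,r=fit(o,x0);print('loader',L,np.round(r,1))
m1=(S,[[-60,45,110],[60,45,110],[60,-45,110],[60,-45,40],[-60,-45,40]],c1([[115,223],[276,154],[333,238],[341,300],[183,376]]))
m2=(D,[[60,45,110],[60,-45,110],[-60,-45,110],[-60,45,110],[-60,45,40],[-60,-45,40]],c2([[139,267],[259,252],[291,386],[162,404],[166,453],[291,435]]))
for o in([m1],[m2],[m1,m2]):
  M,r=fit(o,[L[0]-100,L[1],L[2]]);print('mag',M,np.round(r,1))
  c,s=np.cos(L[2]),np.sin(L[2]);print('in loader',np.array([[c,s],[-s,c]])@(M[:2]-L[:2]),M[2]-L[2])
E
```

```text
[np.float64(584.9959003753138), np.float64(-86.53553329439899), 0]
loader [582.55588498 -15.55187478   1.35878232] [-0.5 -0.1  0.3  0.1  0.2 -0.2]
loader [583.01157114 -14.00542686   1.35716797] [ 0.3  0.7  0.  -0.5  0.2 -0.2 -0.4  0.1]
loader [582.64110551 -14.89079696   1.35842572] [-0.1 -0.2  0.5  0.1  0.5 -0.3  0.1  1.  -0.1 -0.4  0.3  0.1 -0.3  0.5]
mag [ 569.9632423  -156.49877319    1.50342142] [-2.3 -0.8  0.  -2.4  1.4  1.6  1.2 -0.3 -0.3  1.1]
in loader [-141.09882272  -17.45478086] 0.14499570108248405
mag [ 571.29368172 -154.33820965    1.49622841] [-0.3 -1.2  0.2 -1.7  1.   0.2 -0.1  0.8 -0.4  0.9 -0.6  0.6]
in loader [-138.70637127  -18.2999317 ] 0.13780268781957772
mag [ 570.48613972 -155.74200942    1.50124187] [-1.8 -0.9  0.6 -2.3  1.9  1.7  1.7 -0.2  0.1  1.  -0.6 -0.6 -0.1 -1.3
  1.   0.7 -0.2  1.5 -0.4  1.6 -0.6  1.1]
in loader [-140.24884522  -17.80642183] 0.1428161470191176
```

```bash
cat >> h.py <<'E'
LP=np.array([582.64,-14.9]); LY=1.3584
def loc(p):
    c,s=np.cos(LY),np.sin(LY); return np.array([[c,s],[-s,c]])@(np.array(p)[:2]-LP)
def st():
    s=monitor.read_state(); R=np.array(s['tcp_rot']); h=np.arctan2(R[1,2],R[0,2])
    print('t',round(s['clock'],2),'loader',np.round(loc(s['ee_pos']),1),'z',round(s['ee_pos'][2],1),'head rel',round(h-LY,4),'F',np.round(s['ft_force'],1),'w',round(s['grip_width'],1)); return s,R
def go(lx,ly,z,hrel): # tool z heading relative to loader x
    s,R=st(); c,sn=np.cos(LY),np.sin(LY)
    T=np.r_[LP+[c*lx-sn*ly,sn*lx+c*ly],z]; h=LY+hrel
    Rt=np.array([[np.sin(h),0,np.cos(h)],[-np.cos(h),0,np.sin(h)],[0,-1,0]])
    print('turn deg',np.round(np.degrees(cv2.Rodrigues(R.T@Rt)[0].ravel()),2),'shift',np.round(R.T@(T-s['ee_pos']),1))
E
python3 - <<'E'
from h import *
go(-140,-100,200,-np.pi/2)
E
```

```text
t 0.1 loader [-605.3  194.6] z 230.6 head rel -0.9206 F [-0.1  0.1  0.5] w 85.3
turn deg [ 3.000e-02  3.725e+01 -8.000e-02] shift [-191.9   30.9  516.2]
```

```bash
python3 -m crank '[[0,37.2,0,-192,31,516,105],[0,37.2,0,-192,31,516,105],[0,37.2,0,-192,31,516,105],[0,37.2,0,-192,31,516,105],[0,37.2,0,-192,31,516,105],[0,37.2,0,-192,31,516,105],[0,37.2,0,-192,31,516,105],[0,37.2,0,-192,31,516,105]]' 30; python3 -c "
from h import *
go(-140,-100,200,-np.pi/2)"
```

```text
clock: 0.9
ee_pos: [539.5, -286.2, 209.0]
tcp_rot: [[-0.21, -0.0, 0.978], [-0.978, 0.0, -0.21], [-0.0, -1.0, -0.0]]
ft_force: [0.5, -0.6, 0.3]
grip_width: 50.2
t 0.9 loader [-274.3  -15. ] z 209.0 head rel -1.5699 F [ 0.5 -0.6  0.3] w 50.2
turn deg [ 0.03  0.05 -0.01] shift [-134.2    9.    85.1]
```

```bash
python3 -m crank '[[0,0,0,-134,9,85,105],[0,0,0,-134,9,85,105],[0,0,0,-134,9,85,105],[0,0,0,-134,9,85,105],[0,0,0,-134,9,85,105],[0,0,0,-134,9,85,105]]'; python3 -c "
from h import *
go(-140,-100,60,-np.pi/2)
im=snap('wrist','pics/w1.png')"
```

```text
clock: 1.5
ee_pos: [648.8, -175.3, 199.9]
tcp_rot: [[-0.21, -0.001, 0.978], [-0.978, -0.0, -0.21], [0.0, -1.0, -0.001]]
ft_force: [-1.3, 1.1, 0.6]
grip_width: 50.5
t 1.5 loader [-142.9  -98.4] z 199.9 head rel -1.5698 F [-1.3  1.1  0.6] w 50.5
turn deg [0.08 0.05 0.02] shift [ -2.9 139.9   1.8]
```

View pics/w1.png

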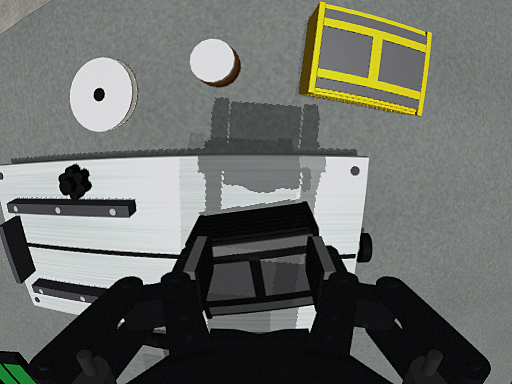

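The wrist view shows the magazine under the fingers. Its right top edge seems to run from about (193,242) to (317,233), and its lower right edge from (200,217) to (308,205). I check this against the estimate.

```bash
python3 -c "
from h import *
for u,v,z in [(200,217,40),(308,205,40),(193,242,110),(317,233,110),(355,170,40),(207,319,110),(313,302,110)]: print(u,v,z,np.round(loc(at('wrist',u,v,z)),1))
go(-140,-100,60,-np.pi/2)"
```

```text
200 217 40 [-77.6 -50.5]
308 205 40 [-196.2  -64.7]
193 242 110 [-84.6 -55.3]
317 233 110 [-193.3  -64.3]
355 170 40 [-246.2 -104.4]
207 319 110 [-89.6  35.1]
313 302 110 [-196.2   12.1]
t 1.55 loader [-143.5  -98.4] z 200.1 head rel -1.5709 F [0.  0.2 0.2] w 50.4
turn deg [ 0.07 -0.01  0.02] shift [ -3.5 140.1   1.8]
```

The wrist view agrees with the estimate: the magazine's right side runs from y ≈ -50 to -65. Descending beside it.

```bash
python3 -m crank '[[0,0,0,-1,50,2,105],[0,0,0,-1,100,2,105],[0,0,0,-1,140,2,105],[0,0,0,-1,140,2,105],[0,0,0,-1,140,2,105]]'; python3 -c "
from h import *
go(-142,-60,60,-np.pi/2)"
```

```text
clock: 2.05
ee_pos: [651.3, -175.5, 60.8]
tcp_rot: [[-0.212, -0.001, 0.977], [-0.977, 0.0, -0.212], [0.0, -1.0, -0.001]]
ft_force: [0.1, -0.4, 1.2]
grip_width: 50.2
t 2.05 loader [-142.5 -100.9] z 60.8 head rel -1.5716 F [ 0.1 -0.4  1.2] w 50.2
turn deg [ 0.05 -0.04  0.  ] shift [ -0.5   0.8 -40.9]
```

```bash
python3 -m crank '[[0,0,0,0,0,-4,105],[0,0,0,0,0,-8,105],[0,0,0,0,0,-12,105],[0,0,0,0,0,-16,105],[0,0,0,0,0,-20,105],[0,0,0,0,0,-24,105],[0,0,0,0,0,-28,105],[0,0,0,0,0,-32,105]]'; python3 -c "
from h import *
st()"; python3 -m crank '[[0,0,0,0,0,-2,105],[0,0,0,0,0,-4,105],[0,0,0,0,0,-6,105],[0,0,0,0,0,-8,105],[0,0,0,0,0,-8,105]]'; python3 -c "
from h import *
st()
im=snap('side','pics/s1.png')
cv2.imwrite('pics/s1c.png',cv2.resize(im[125:305,195:315],None,fx=3.3,fy=3.3,interpolation=cv2.INTER_CUBIC))"
```

```text
clock: 2.85
ee_pos: [620.8, -167.7, 60.6]
tcp_rot: [[-0.21, 0.001, 0.978], [-0.978, -0.0, -0.21], [0.0, -1.0, 0.001]]
ft_force: [3.1, -1.4, 0.7]
grip_width: 50.1
t 2.85 loader [-141.3  -69.5] z 60.6 head rel -1.5698 F [ 3.1 -1.4  0.7] w 50.1
clock: 3.35
ee_pos: [612.5, -165.7, 60.3]
tcp_rot: [[-0.21, -0.0, 0.978], [-0.978, 0.0, -0.21], [-0.0, -1.0, -0.001]]
ft_force: [1.9, -1.1, 0.2]
grip_width: 50.1
t 3.35 loader [-141.1  -60.9] z 60.3 head rel -1.5701 F [ 1.9 -1.1  0.2] w 50.1
```

View pics/s1c.png

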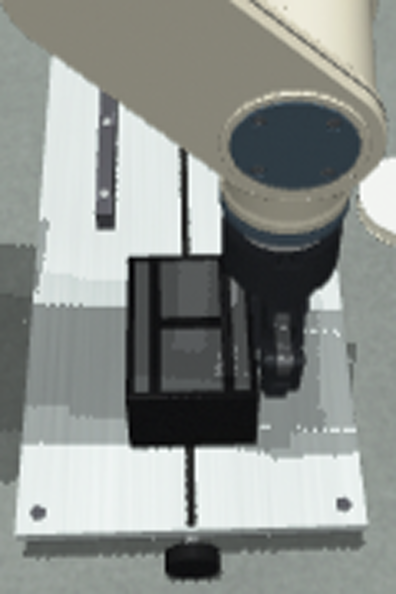

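The magazine now looks square, with the fingers on its right side. Side crop pixels: top front-left (128,257), rear-left (128,395), rear-right (258,394), and the rear bottom edge from (129,444) to (256,441). Fitting.

```bash
cat >> h.py <<'E'
def mag2(px,pts): # side crop px -> loader pose
    D=cams.camera_info('side'); P=(np.array(px)+.5)/3.3-.5+[195,125]
    M,r=fit([(D,pts,P)],[*LP,LY]); print('mag loader',np.round(loc(M),1),'yaw',round(M[2]-LY,3),np.round(r,1))
E
python3 -c "
from h import *
mag2([[128,257],[128,395],[258,394],[129,444],[256,441]],[[60,45,110],[-60,45,110],[-60,-45,110],[-60,45,40],[-60,-45,40]])
go(-142,-56.5,60,-np.pi/2)"
```

```text
mag loader [-135.8   -2.6] yaw -0.001 [-0.1 -1.4 -0.9  0.4  0.5 -0.4  0.4  0.6  0.2  0.5]
t 3.4 loader [-141.1  -60.9] z 60.3 head rel -1.57 F [ 2.2 -0.7  0.7] w 50.3
turn deg [ 0.04  0.05 -0.01] shift [ 0.9  0.3 -4.4]
```

```bash
python3 -m crank '[[0,0,0,0,0,-1.5,105],[0,0,0,0,0,-3,105],[0,0,0,0,0,-3,105],[0,0,0,0,0,10,105],[0,0,0,0,0,25,105],[0,0,0,0,-50,25,105],[0,0,0,0,-100,25,105],[0,0,0,0,-100,25,105]]'; python3 -c "
from h import *
go(-240,-1,160,0)"
```

```text
clock: 4.2
ee_pos: [640.5, -172.0, 166.8]
tcp_rot: [[-0.21, 0.009, 0.978], [-0.978, -0.002, -0.21], [0.001, -1.0, 0.009]]
ft_force: [1.3, -0.5, 0.2]
grip_width: 50.4
t 4.2 loader [-141.4  -89.7] z 166.8 head rel -1.5698 F [ 1.3 -0.5  0.2] w 50.4
turn deg [ -0.38 -89.94   0.43] shift [ 98.5   6.1 -88.8]
```

```bash
python3 -m crank '[[0,-90,0,98,0,-89,105],[0,-90,0,98,0,-89,105],[0,-90,0,98,0,-89,105],[0,-90,0,98,0,-89,105],[0,-90,0,98,0,-89,105],[0,-90,0,98,0,-89,105],[0,-90,0,98,0,-89,105],[0,-90,0,98,0,-89,105]]'; python3 -c "
from h import *
go(-240,-1,160,0)"
```

```text
clock: 5.0
ee_pos: [528.4, -247.7, 159.7]
tcp_rot: [[0.839, -0.002, 0.545], [-0.545, 0.001, 0.839], [-0.003, -1.0, -0.0]]
ft_force: [-0.0, 0.5, 0.2]
grip_width: 50.3
t 5.0 loader [-239.     3.9] z 159.7 head rel -0.3638 F [-0.   0.5  0.2] w 50.3
turn deg [-1.000e-02 -2.084e+01 -1.500e-01] shift [ 5.  -0.3  0.8]
```

```bash
python3 -m crank '[[0,-20.8,0,5,0,1,105],[0,-20.8,0,5,0,1,105],[0,-20.8,0,5,0,1,105],[0,-20.8,0,5,0,1,105],[0,-20.8,0,5,0,1,105]]'; python3 -c "
from h import *
go(-240,-1,60,0)
im=snap('side','pics/s2.png')
cv2.imwrite('pics/s2c.png',cv2.resize(im[125:305,195:315],None,fx=3.3,fy=3.3,interpolation=cv2.INTER_CUBIC))"
```

```text
clock: 5.5
ee_pos: [533.7, -249.8, 159.9]
tcp_rot: [[0.976, -0.001, 0.219], [-0.219, 0.001, 0.976], [-0.002, -1.0, 0.0]]
ft_force: [-0.3, 0.5, -0.5]
grip_width: 50.0
t 5.5 loader [-239.9   -1.6] z 159.9 head rel -0.0087 F [-0.3  0.5 -0.5] w 50.0
turn deg [-0.02 -0.5  -0.09] shift [-0.5 99.9 -0.1]
```

View pics/s2c.png

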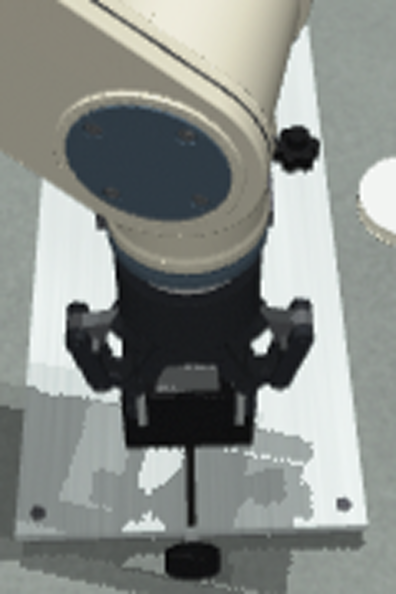

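The arm hides the magazine's top, but its rear bottom edge runs (126,443) to (254,443), central on the lane line. Next I go down behind it, with the tips above rail height, and push.

```bash
python3 -m crank '[[0,-0.5,0,0,50,0,105],[0,-0.5,0,0,91,0,105],[0,-0.5,0,0,91,0,105],[0,-0.5,0,0,91,0,105],[0,-0.5,0,0,91,0,105]]'; python3 -c "
from h import *
go(-150,0,68,0)"
```

```text
clock: 6.05
ee_pos: [535.7, -250.8, 71.4]
tcp_rot: [[0.978, 0.003, 0.209], [-0.209, -0.001, 0.978], [0.003, -1.0, -0.001]]
ft_force: [0.1, -0.1, -0.5]
grip_width: 50.3
t 6.05 loader [-240.5   -3.9] z 71.4 head rel 0.0015 F [ 0.1 -0.1 -0.5] w 50.3
turn deg [0.04 0.09 0.17] shift [-3.8  3.3 90.5]
```

```bash
python3 -m crank '[[0,0,0,-2,2,8,105],[0,0,0,-2,2,16,105],[0,0,0,-2,2,24,105],[0,0,0,-2,2,30,105],[0,0,0,-2,2,36,105],[0,0,0,-2,2,42,105],[0,0,0,-2,2,48,105],[0,0,0,-2,2,54,105]]'; python3 -c "
from h import *
go(-100,0,68,0)"
python3 -m crank '[[0,0,0,0,0,6,105],[0,0,0,0,0,12,105],[0,0,0,0,0,18,105],[0,0,0,0,0,24,105],[0,0,0,0,0,30,105],[0,0,0,0,0,36,105],[0,0,0,0,0,42,105],[0,0,0,0,0,42,105]]'; python3 -c "
from h import *
go(-100,0,68,0)
im=snap('side','pics/s3.png')
cv2.imwrite('pics/s3c.png',cv2.resize(im[125:305,195:315],None,fx=3.3,fy=3.3,interpolation=cv2.INTER_CUBIC))
im=snap('scene','pics/a3.png')
cv2.imwrite('pics/a3c.png',cv2.resize(im[135:305,100:385],None,fx=2.8,fy=2.8,interpolation=cv2.INTER_CUBIC))"
```

```text
clock: 6.85
ee_pos: [544.4, -197.4, 68.1]
tcp_rot: [[0.978, 0.001, 0.208], [-0.208, -0.002, 0.978], [0.002, -1.0, -0.001]]
ft_force: [-1.7, -5.6, 3.5]
grip_width: 50.3
t 6.85 loader [-186.4   -1.1] z 68.1 head rel 0.0024 F [-1.7 -5.6  3.5] w 50.3
turn deg [0.07 0.14 0.1 ] shift [-0.9 -0.  86.5]
clock: 7.65
ee_pos: [553.3, -155.5, 68.0]
tcp_rot: [[0.978, 0.001, 0.208], [-0.208, -0.0, 0.978], [0.001, -1.0, -0.0]]
ft_force: [0.1, -0.5, 4.1]
grip_width: 50.5
t 7.65 loader [-143.6   -0.9] z 68.0 head rel 0.0024 F [ 0.1 -0.5  4.1] w 50.5
turn deg [0.01 0.14 0.08] shift [-0.8  0.  43.6]
```

View pics/a3c.png

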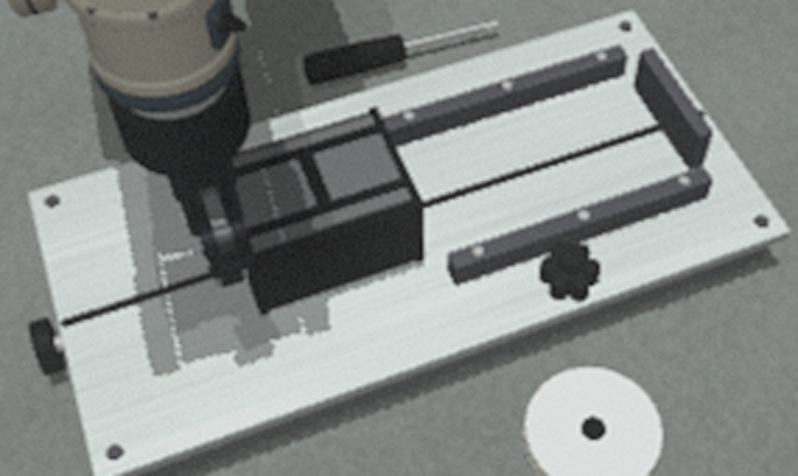

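Scene crop: the magazine is just short of the lane mouth and looks square. Front-top corners are at (377,110) and (418,195), lower right edge from (264,312) to (420,261). Fitting.

```bash
python3 -c "
from h import *
def mag1(px,pts):
    P=(np.array(px)+.5)/2.8-.5+[100,135]
    M,r=fit([(cams.camera_info('scene'),pts,P)],[*LP,LY]); print('mag loader',np.round(loc(M),1),'yaw',round(M[2]-LY,3),np.round(r,1))
mag1([[377,110],[418,195],[420,261],[264,312]],[[60,45,110],[60,-45,110],[60,-45,40],[-60,-45,40]])"
```

```text
mag loader [-72.7   2.4] yaw -0.005 [-0.7 -2.3  1.4  2.   1.1 -0.8 -1.8  0.6]
```

View pics/s3c.png

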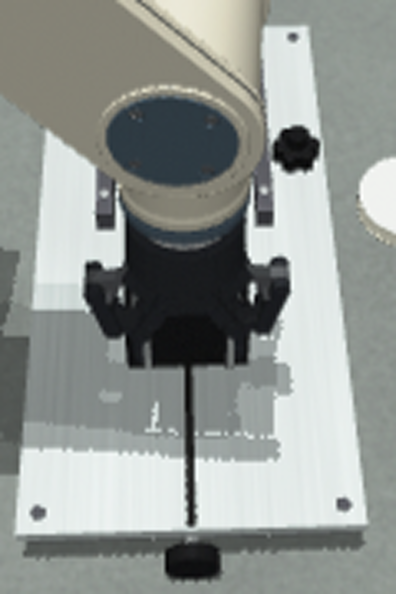

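Side view: the rear bottom edge (128–249, row 366) is centred on the lane line (188). Square and centred, so I push on in steps.

```bash
python3 -m crank '[[0,0,0,0,0,6,105],[0,0,0,0,0,12,105],[0,0,0,0,0,18,105],[0,0,0,0,0,24,105],[0,0,0,0,0,30,105],[0,0,0,0,0,36,105],[0,0,0,0,0,42,105],[0,0,0,0,0,48,105]]' | grep force
python3 -m crank '[[0,0,0,0,0,6,105],[0,0,0,0,0,12,105],[0,0,0,0,0,18,105],[0,0,0,0,0,24,105],[0,0,0,0,0,30,105],[0,0,0,0,0,36,105],[0,0,0,0,0,42,105],[0,0,0,0,0,42,105]]' | grep force
python3 -c "
from h import *
go(69,0,68,0)
im=snap('scene','pics/a4.png')
cv2.imwrite('pics/a4c.png',cv2.resize(im[135:305,100:385],None,fx=2.8,fy=2.8,interpolation=cv2.INTER_CUBIC))"
```

```text
ft_force: [-0.9, -8.5, 6.5]
ft_force: [-0.6, -1.7, 6.8]
t 9.35 loader [-54.2  -0.6] z 67.9 head rel 0.0022 F [-0.6 -1.7  6.8] w 50.5
turn deg [0.02 0.12 0.06] shift [-3.000e-01 -1.000e-01  1.232e+02]
```

View pics/a4c.png

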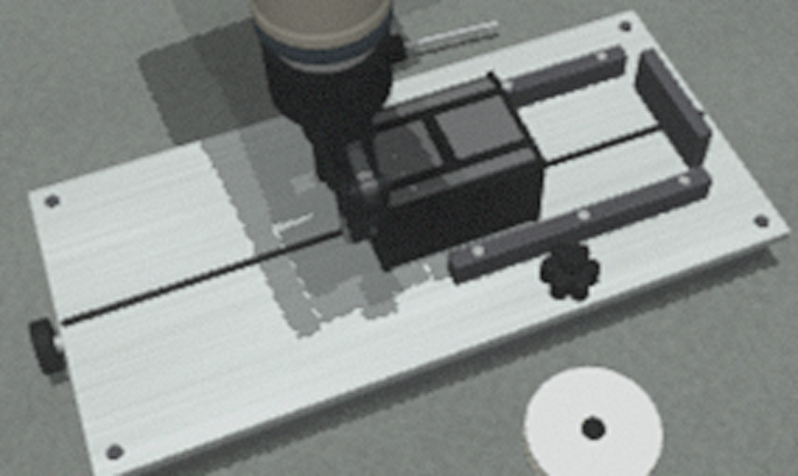

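The scene crop shows the leading half between the rails, with deck visible between the magazine and the right rail. Front-top corners are at (492,75) and (542,163), front lower-right about (540,220), rear lower-right (386,270). Quick fit before going on.

```bash
python3 -c "
from h import *
P=(np.array([[492,75],[542,163],[540,220],[386,270]])+.5)/2.8-.5+[100,135]
M,r=fit([(cams.camera_info('scene'),[[60,45,110],[60,-45,110],[60,-45,40],[-60,-45,40]],P)],[*LP,LY]); print(np.round(loc(M),1),M[2]-LY,np.round(r,1))"
```

```text
[16.4  0.9] -0.006494025729280928 [ 0.3 -1.9  1.4 -0.4 -0.5  0.5 -1.3  1.3]
```

```bash
python3 -m crank '[[0,0,0,0,0,6,105],[0,0,0,0,0,12,105],[0,0,0,0,0,18,105],[0,0,0,0,0,24,105],[0,0,0,0,0,30,105],[0,0,0,0,0,36,105],[0,0,0,0,0,42,105],[0,0,0,0,0,48,105]]' | grep force
python3 -m crank '[[0,0,0,0,0,6,105],[0,0,0,0,0,12,105],[0,0,0,0,0,18,105],[0,0,0,0,0,24,105],[0,0,0,0,0,30,105],[0,0,0,0,0,36,105],[0,0,0,0,0,42,105],[0,0,0,0,0,48,105]]' | grep force
python3 -m crank '[[0,0,0,0,0,2,105],[0,0,0,0,0,4,105],[0,0,0,0,0,6,105],[0,0,0,0,0,8,105],[0,0,0,0,0,10,105],[0,0,0,0,0,12,105],[0,0,0,0,0,14,105],[0,0,0,0,0,16,105]]' | grep force
python3 -c "
from h import *
go(69,0,68,0)"
```

```text
ft_force: [-1.0, -8.1, 8.4]
ft_force: [-1.3, -7.9, 8.3]
ft_force: [-1.4, -8.5, 8.8]
t 11.8 loader [56.7 -0.2] z 67.9 head rel 0.002 F [-1.4 -8.5  8.8] w 50.3
turn deg [0.08 0.11 0.03] shift [-0.2 -0.1 12.3]
```

```bash
python3 -m crank '[[0,0,0,0,0,1,105],[0,0,0,0,0,2,105],[0,0,0,0,0,3,105],[0,0,0,0,0,4,105],[0,0,0,0,0,5,105],[0,0,0,0,0,6,105],[0,0,0,0,0,7,105],[0,0,0,0,0,8,105]]' | grep force
python3 -m crank '[[0,0,0,0,0,0.5,105],[0,0,0,0,0,1,105],[0,0,0,0,0,1.5,105],[0,0,0,0,0,2,105]]' | grep force
python3 -c "
from h import *
go(69,0,68,0)
im=snap('scene','pics/a5.png')
cv2.imwrite('pics/a5c.png',cv2.resize(im[140:220,250:370],None,fx=6,fy=6,interpolation=cv2.INTER_CUBIC))"
```

```text
ft_force: [-1.9, -7.4, 8.5]
ft_force: [-2.3, -7.8, 7.6]
t 13.0 loader [66.6 -0.1] z 67.9 head rel 0.002 F [-2.3 -7.8  7.6] w 50.3
turn deg [0.08 0.11 0.02] shift [-0.1 -0.1  2.4]
```

View pics/a5c.png

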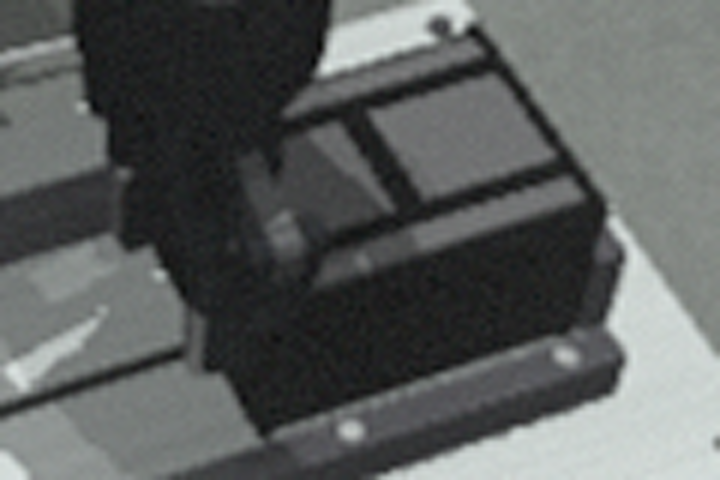

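The magazine's front nearly meets the stop (stop visible at 600,270), and the force shows no contact yet. Creeping on in small steps, watching the force.

```bash
python3 -m crank '[[0,0,0,0,0,0.5,105],[0,0,0,0,0,1,105]]' | grep -E 'force|ee_pos'
python3 -m crank '[[0,0,0,0,0,0.5,105],[0,0,0,0,0,1,105]]' | grep -E 'force|ee_pos'
```

```text
ee_pos: [597.0, 51.1, 67.9]
ft_force: [-1.0, -7.7, 7.9]
ee_pos: [597.1, 51.4, 67.9]
ft_force: [-1.7, -15.7, 9.1]
```

The force doubled and motion stalled, so the magazine is against the stop. Backing off straight, then up.

```bash
python3 -m crank '[[0,0,0,0,0,-2,105],[0,0,0,0,0,-8,105],[0,0,0,0,0,-30,105],[0,0,0,0,0,-60,105],[0,0,0,0,-40,-90,105],[0,0,0,0,-85,-130,105],[0,0,0,0,-130,-170,105],[0,0,0,0,-130,-200,105]]'
python3 -m crank '[[0,0,0,0,-50,-50,105],[0,0,0,0,-80,-100,105],[0,0,0,0,-80,-120,105],[0,0,0,0,-80,-120,105],[0,0,0,0,-80,-120,105]]' | grep force
python3 -c "
from h import *
st()
a=snap('scene','pics/a6.png');b=snap('side','pics/b6.png')
A=cv2.resize(a[135:305,130:385],None,fx=1.57*2,fy=1.57*2)[:534,:]
B=cv2.resize(b[125:245,205:310],None,fx=3.3,fy=3.3)
B=cv2.copyMakeBorder(B,0,max(0,A.shape[0]-B.shape[0]),0,0,cv2.BORDER_CONSTANT)
A=cv2.resize(a[135:265,230:385],None,fx=2.9,fy=2.9)
B=cv2.resize(b[125:245,205:305],None,fx=3.14,fy=3.14)[:377]
print(A.shape,B.shape); cv2.imwrite('pics/f6.png',np.hstack([A[:376],B[:376]]))"
```

```text
clock: 14.25
ee_pos: [556.3, -143.2, 200.6]
tcp_rot: [[0.978, 0.004, 0.208], [-0.208, -0.001, 0.978], [0.004, -1.0, 0.0]]
ft_force: [0.7, -0.5, -0.9]
grip_width: 50.1
ft_force: [0.2, 0.5, -0.2]
t 14.75 loader [-2.509e+02  2.000e-01] z 277.0 head rel -0.0004 F [ 0.2  0.5 -0.2] w 50.4
(377, 450, 3) (377, 314, 3)
```

View pics/f6.png

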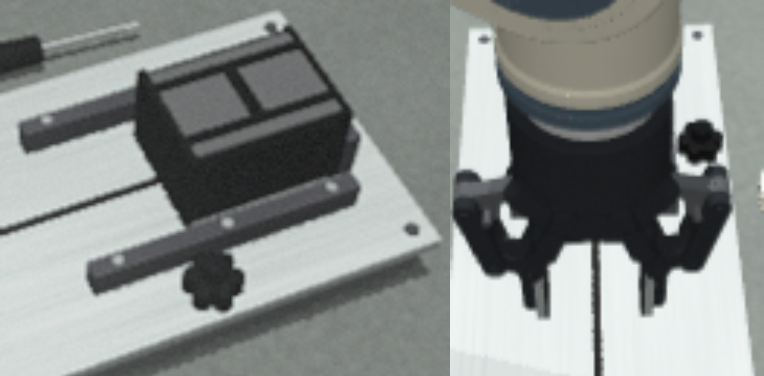

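Left (scene): the magazine stands square in the lane at the stop, with top corners (140,72), (292,30), (351,110) and rear bottom-right (188,222). The knob and screwdriver are unmoved. Right (side): the arm hides the magazine but is clear of it. Fit, then hand in.

```bash
python3 -c "
from h import *
P=(np.array([[140,72],[292,30],[351,110],[188,222]])+.5)/2.9-.5+[230,135]
M,r=fit([(cams.camera_info('scene'),[[-60,45,110],[60,45,110],[60,-45,110],[-60,-45,40]],P)],[*LP,LY]); print(np.round(loc(M),1),M[2]-LY,np.round(r,1))
if abs(loc(M)[1])<8 and abs(loc(M)[0]-140)<8 and abs(M[2]-LY)<.06: print(robot.close_job())"
```

```text
[140.2   1.1] -0.0033830054681975863 [-0.7 -0.7 -0.  -2.3  1.5  0.8 -0.8  1.7]
the job is handed in; nothing more can be done
None
```

The black magazine is against the end stop and the job is handed in, at about 15 s of the 72 s allowed. I squared and centred it with a two-finger push on its side. I then pushed its rear end down the lane with the fingertips above the height of the rails.

- **Seating at the stop:** I crept the last few millimetres. Contact showed as the push force rising from about 8 N to 16 N while the motion stalled.
- **Final position:** the last camera fit gave x = 140.2 mm (home is 140), y = 1.1 mm and yaw = -0.003 rad, with fit residuals of up to about 2 px. This rests on the scene camera alone, because the arm hid the magazine in the side view.
- **Robot:** it ended clear of the magazine, with the wrist force near zero.
- **Bystanders:** the star knob and screwdriver looked unmoved in the last picture. The reel and jar were outside its crop, so I did not check them at the end, but the arm did not work near them.
- **Rails:** none of the pictures showed the magazine or the robot touching a rail. Contact on the rails could not be measured directly.

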